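# Log a packed order on the tag bins

### The arm

A 6-joint arm with a two-finger parallel gripper is mounted at the origin on the work surface. World frame = base frame: x ahead of the robot, y to its left, z up, the work surface at z = 0. Lengths are in m, angles in rad, forces in N, time in s.
With the tool pointing down it reaches from about 0.35 to 0.85 m from the base axis. Payload 8.1 kg.
Tool frame: the origin (TCP) lies between the finger pads; the fingertips stand 11 mm ahead of it and the grasp point (between the pads) lies 8 mm behind it (robot.tips_ahead is the distance from the TCP to the fingertips, in m); z points along the fingers, y is the line along which they close (so a half turn about z gives the same grasp; the last joint's range is limited). The gripper opens to 93 mm and grips with 3 to 60 N. Pads are 15 mm wide; open, the fingers measure 128 mm over their backs; the gripper's body (75 mm by 188 mm) begins 65 mm behind the grasp point.
Start: joints at [1.243, 0.13, 1.488, -0, 1.523, -0.085], TCP at [0.144, 0.582, 0.23] pointing down, gripper open.
Joint ranges: [-2.96, 2.96], [-0.89, 2.26], [0.02, 2.5], [-1.34, 4.48], [0, 2.73], [-2.66, 2.66]. Speed limits (rad/s): [2.39, 2.39, 2.79, 3.14, 3.14, 3.14].

### API

Orientations are given as a rotation vector (axis times angle).
In Python, from plant import robot gives the robot as it stands. The module is installed in compiled form; this text tells all that it offers.
- The arm moves only by the tool move_arm, never from a script. Its argument "deltas" is one flat list of numbers, 7 for each row, row after row: the shift along the tool's x, y, z in m, then the turn, a rotation vector about the tool's x, y, z in rad, then the opening, from 0 (shut) to 1 (fully open). A call has 1 to 12 rows; each row is the pose to reach, as a shift and turn from the pose commanded when the call began, along the tool's axes at that moment; what a row does not reach only later rows make up. A row lasts 1/8 s, in which the tool goes at most 62.5 mm and 10.7 degrees, less where a joint would pass 70% of its speed; a pose out of reach is approached as far as the arm can. A call with a gripper value outside its range is refused whole. The fingers move at their own pace and stop on an object; "squeeze" is the grip in N (left out, the last holds). Time passes only in rows, so rows that repeat a pose let the fingers close. It gives the time, the measured TCP pose, the force, the opening and the grip force at its end, in the units of the state.
- robot.read_state(): the state, without advancing time (a new reading comes with each control period).
- robot.read_camera(name): name is "scene" or "top" or "wrist"; returns (picture, depth): 420x560x3 uint8, red, green, blue; 420x560 float32, m along the optical axis (not along the pixel's ray), 0 where there is no reading.
- robot.camera_model(name): a dict with "K" (3x3 intrinsics, pixels), "k1" (the pictures are not rectified: a ray, as slopes to the right and down, at radius r is drawn at 1 + k1 r^2 times it, then the intrinsics apply), "R" (3x3) and "t" (3): a world point X has camera coordinates R X + t; the wrist camera has in their place "tool_from_camera" (4x4, takes a point from camera to tool coordinates, whose origin is the TCP and whose axes are the flange's). Camera axes: x right, y down, z forward; pixel columns grow to the right and rows downward; lengths in m; the calibration is good to about 2 mm. A picture is of the moment at which its call begins: read the wrist's pose just before it. camera_model takes no time and is no camera call.
- robot.close_job(): hands the job in; it is judged then, once.
Trained networks look in the newest picture that a camera, given by its name, has taken for a name from the list of things; names that differ only in an ending like _2 or _b are one class to them, and where a whole thing is asked for, a point or a joint stands for the part that bears it (a point fixed in the world has none). Each returns a list of dicts, best first, with "confidence" (0 to 1); they miss things now and then, are a little off and sometimes report something else, mostly with a low value. They report only what shows in the picture. A call takes as long as a camera call. They do not tell look-alikes from the thing itself.
- robot.recognise(camera, label): "uv" ([column, row] in pixels, amid what is visible of it).
The state is a dict: "t": time; "q": joint angles; "dq": joint speeds; "joint_torque": joint torques, N m; "tool_pos": TCP position; "orientation": TCP orientation; "force": force on the tool from outside, world axes, zero at the start; "wrist_torque": the same for the moment, N m; "opening": finger opening in m; "gripper_force": force on a finger pad.
Only numpy, scipy, OpenCV 4.12 (cv2) and the standard library are available. Lean on these libraries where they do the work, as an engineer would, in place of code of your own. Each camera call takes 0.05 s, during which the arm holds its last target. There are 200 camera calls.

### The job

A packed order has to be logged at the swing-tag bins: with your fingertips, slowly and lightly press down the button in front of the green bin, then the orange bin's, then the white bin's, in that order, so that each stays down. Leave the blue bin's button up. Press gently, do not shove or lift the bins, and leave the tag stacks, the tape and the pump bottle where they are.

Things in the scene. Friction and masses are not known exactly. Their poses are not given: they have to be found in the camera images.
- bin_green: green open tag bin, 106 x 95 mm and 45 mm high, walls 4 mm, joined to a black button box, 66 x 70 mm and 40 mm high, at its front; one loose unit of about 0.8 kg standing on the table. Origin: on the table right under the button's centre; x points from the button to the bin (the bin spans x = 34 to 140 mm), z up.
- btn_green_top (a point): centre of the top face of the green bin's round button: its green cap is 34 mm across in a bright ring, its top about 60 mm above the table (20 mm above the black box) when up. The point sinks with the cap. Press it slowly (30 mm/s or less): faster, the cap strikes its end stop hard.
- btn_green (a joint): how far the green button is pressed, m: 0 up (starts at 0 to 0.0015), 0.012 fully down (cap 8 mm above the black box); pressed beyond 0.007. Slides straight down against 2 N of friction, stays where left, no return spring. Cushioned end stop: past 12 mm the cap gives on a spring (4 N, then 1.5 N per mm, 6 mm more) and rises again to 8 mm when released.
- tags_green: loose stack of round card swing tags in the green bin, 68 mm across and 22.5 mm high; origin at the centre of its underside, about 4 mm above the table. Leave alone.
- bin_orange: orange open tag bin, 106 x 95 mm and 45 mm high, walls 4 mm, joined to a black button box, 66 x 70 mm and 40 mm high, at its front; one loose unit of about 0.8 kg standing on the table. Origin: on the table right under the button's centre; x points from the button to the bin (the bin spans x = 34 to 140 mm), z up.
- btn_orange_top (a point): centre of the top face of the orange bin's round button: its orange cap is 34 mm across in a bright ring, its top about 60 mm above the table (20 mm above the black box) when up. The point sinks with the cap. Press it slowly (30 mm/s or less): faster, the cap strikes its end stop hard.
- btn_orange (a joint): how far the orange button is pressed, m: 0 up (starts at 0 to 0.0015), 0.012 fully down (cap 8 mm above the black box); pressed beyond 0.007. Slides straight down against 2 N of friction, stays where left, no return spring. Cushioned end stop: past 12 mm the cap gives on a spring (4 N, then 1.5 N per mm, 6 mm more) and rises again to 8 mm when released.
- tags_orange: loose stack of round card swing tags in the orange bin, 68 mm across and 15 mm high; origin at the centre of its underside, about 4 mm above the table. Leave alone.
- bin_white: white open tag bin, 106 x 95 mm and 45 mm high, walls 4 mm, joined to a black button box, 66 x 70 mm and 40 mm high, at its front; one loose unit of about 0.8 kg standing on the table. Origin: on the table right under the button's centre; x points from the button to the bin (the bin spans x = 34 to 140 mm), z up.
- btn_white_top (a point): centre of the top face of the white bin's round button: its white cap is 34 mm across in a bright ring, its top about 60 mm above the table (20 mm above the black box) when up. The point sinks with the cap. Press it slowly (30 mm/s or less): faster, the cap strikes its end stop hard.
- btn_white (a joint): how far the white button is pressed, m: 0 up (starts at 0 to 0.0015), 0.012 fully down (cap 8 mm above the black box); pressed beyond 0.007. Slides straight down against 2 N of friction, stays where left, no return spring. Cushioned end stop: past 12 mm the cap gives on a spring (4 N, then 1.5 N per mm, 6 mm more) and rises again to 8 mm when released.
- tags_white: loose stack of round card swing tags in the white bin, 68 mm across and 27.5 mm high; origin at the centre of its underside, about 4 mm above the table. Leave alone.
- bin_blue: blue open tag bin, 106 x 95 mm and 45 mm high, walls 4 mm, joined to a black button box, 66 x 70 mm and 40 mm high, at its front; one loose unit of about 0.8 kg standing on the table. Origin: on the table right under the button's centre; x points from the button to the bin (the bin spans x = 34 to 140 mm), z up.
- btn_blue_top (a point): centre of the top face of the blue bin's round button: its blue cap is 34 mm across in a bright ring, its top about 60 mm above the table (20 mm above the black box) when up. The point sinks with the cap. Press it slowly (30 mm/s or less): faster, the cap strikes its end stop hard.
- btn_blue (a joint): how far the blue button is pressed, m: 0 up (starts at 0 to 0.0015), 0.012 fully down (cap 8 mm above the black box); pressed beyond 0.007. Slides straight down against 2 N of friction, stays where left, no return spring. Cushioned end stop: past 12 mm the cap gives on a spring (4 N, then 1.5 N per mm, 6 mm more) and rises again to 8 mm when released.
- tags_blue: loose stack of round card swing tags in the blue bin, 68 mm across and 17.5 mm high; origin at the centre of its underside, about 4 mm above the table. Leave alone.
- tape: loose yellow roll of tape lying flat on the table in front of the bins, 62 mm across, 20 mm high; origin at the centre of its underside. Leave alone.
- tags_loose: loose stack of round card tags on the table in front of the bins, 60 mm across, 25 mm high; origin at the centre of its underside. Leave alone.
- pump: clear pump bottle with white pump, 64 mm across, 137 mm high, standing to the robot's right of the bins; origin at the centre of its underside. Leave alone.
Not all that is in view belongs to the job. What is shaped like the bin_blue but yellow is not meant.

How it is judged:
On the way, in this order (a step that is already met when the one before it is completed fails the run):
1. the green bin's button is pressed down (value of joint btn_green above 0.007 m), for 0.1 s.
2. the orange bin's button is pressed down (value of joint btn_orange above 0.007 m), for 0.1 s.
3. the white bin's button is pressed down (value of joint btn_white above 0.007 m), for 0.1 s.
At the end, for the whole second after the job is handed in: The green, orange and white buttons are down by more than 7 mm and the blue one by less than 4 mm; the four bins stand upright, at rest, within 25 mm of where they began; tag stacks, tape and pump bottle are within 30 mm of where they began, the bottle upright (value of joint each of btn_green, btn_orange, btn_white above 0.007 m and value of joint btn_blue below 0.004 m and distance of each of bin_green, bin_orange, bin_white, bin_blue from where it was at the start of the episode below 0.025 m and angle between each of bin_green, bin_orange, bin_white, bin_blue's own z axis and vertical below 0.1 rad and linear speed of each of bin_green, bin_orange, bin_white, bin_blue below 0.02 m/s and distance of each of tags_green, tags_orange, tags_white, tags_blue, tape, tags_loose, pump from where it was at the start of the episode below 0.03 m and angle between pump's own z axis and vertical below 0.2 rad); the robot touches nothing.
It fails at once if the blue bin's button is pressed (4 mm or more) (value of joint btn_blue above 0.004 m).
It fails at once if a button is pressed out of order: orange before green, or white before orange ((value of joint btn_orange above 0.006 m and value of joint btn_green below 0.006 m) or (value of joint btn_white above 0.006 m and value of joint btn_orange below 0.006 m)).
It fails at once if a bin unit or its button is pushed harder than 25 N (contact force between any of the fingers, the arm and bin_green above 25 N or contact force between any of the fingers, the arm and bin_orange above 25 N or contact force between any of the fingers, the arm and bin_white above 25 N or contact force between any of the fingers, the arm and bin_blue above 25 N).
It fails at once if a bin is shoved more than 25 mm or lifted more than 15 mm (distance of any of bin_green, bin_orange, bin_white, bin_blue from where it was at the start of the episode above 0.025 m or height (world z) of any of bin_green, bin_orange, bin_white, bin_blue above 0.015 m).
It fails at once if a tag stack, the tape or the bottle is moved more than 30 mm, lifted more than 15 mm, or the bottle tipped (distance of any of tags_green, tags_orange, tags_white, tags_blue, tape, tags_loose, pump from where it was at the start of the episode above 0.03 m or height (world z) of any of tape, tags_loose, pump above 0.015 m or height (world z) of any of tags_green, tags_orange, tags_white, tags_blue above 0.02 m or angle between pump's own z axis and vertical above 0.3 rad).
It also fails if it takes over 54 s, if anything falls off the work surface, if the arm or the gripper's body presses on something with over 40 N, if the wrist force passes 120 N, or if a joint passes its speed limit or range.

## Working session

There is one attempt and no reset: what is moved stays moved. The work goes in short steps, Python scripts to look and compute and a tool call to move; the robot and the scene stay as the last step left them, time stands still between calls to the robot, and variables do not carry over. Pictures are saved under pics/ and viewed, at most 10 in all, crops included, and the job is handed in when it is done.

Besides the shell and the picture viewer there is one more tool, called after ">>>" in YAML: its name, and indented under it one key for each argument. move_arm: Moves the arm, as the interface text tells. Its arguments: {"type":"object","properties":{"deltas":{"type":"array","items":{"type":"number"}},"squeeze":{"type":"number"}},"required":["deltas"]}

```bash
mkdir -p pics; cat > h.py <<'E'
import numpy as np, cv2
from plant import robot
from scipy.spatial.transform import Rotation as Rn
def ray(m,uv):
    K=m["K"];p=np.array([(uv[0]-K[0][2])/K[0][0],(uv[1]-K[1][2])/K[1][1]]);q=p.copy()
    for _ in range(20): q=p/(1+m["k1"]*(q@q))
    return np.array([q[0],q[1],1.])
def world(cam,uv,d=None,z=None,st=None):
    m=robot.camera_model(cam);r=ray(m,uv)
    if "R" in m:
        R=np.array(m["R"]);t=np.array(m["t"]);o=-R.T@t;v=R.T@r
    else:
        T=np.array(m["tool_from_camera"]);W=Rn.from_rotvec(st["orientation"]).as_matrix()
        o=W@T[:3,3]+st["tool_pos"];v=W@T[:3,:3]@r
    return o+v*(d if d is not None else (z-o[2])/v[2])
def save(n,im): cv2.imwrite("pics/"+n+".png",im[:,:,::-1])
E
python3 - <<'E'
from h import *
s=robot.read_state();print(s["t"],s["tool_pos"],s["orientation"],s["force"])
for c in("scene","top"):
    im,d=robot.read_camera(c);save(c+"0",im);np.save(c+"0.npy",d)
    for l in("btn_green_top","btn_orange_top","btn_white_top","btn_blue_top"):
        for x in robot.recognise(c,l)[:3]:
            u,v=map(int,x["uv"]);dd=float(d[v,u])
            print(c,l,x["uv"],round(x["confidence"],2),np.round(world(c,x["uv"],d=dd),3),np.round(world(c,x["uv"],z=.06),3))
E
```

```text
0.0 [0.1440526  0.58187971 0.22858102] [-3.80446022e-01 -3.11808166e+00  2.86357731e-03] [-0.2980116  -1.14220667  0.79848896]
scene btn_green_top [172.0, 243.3] 0.57 [ 0.558 -0.309  0.058] [ 0.56  -0.309  0.06 ]
scene btn_orange_top [414.9, 172.0] 0.56 [0.572 0.343 0.059] [0.573 0.342 0.06 ]
scene btn_orange_top [435.9, 195.9] 0.48 [0.644 0.359 0.019] [0.687 0.307 0.06 ]
scene btn_white_top [267.4, 211.3] 0.61 [ 0.55 -0.08  0.06] [ 0.55 -0.08  0.06]
scene btn_white_top [347.5, 193.2] 0.23 [0.576 0.124 0.061] [0.574 0.125 0.06 ]
scene btn_blue_top [180.7, 196.4] 0.72 [ 0.392 -0.24   0.062] [ 0.39  -0.239  0.06 ]
scene btn_blue_top [347.2, 190.6] 0.59 [0.562 0.133 0.058] [0.564 0.131 0.06 ]
top btn_green_top [374.0, 191.5] 0.57 [ 0.562 -0.308  0.065] [ 0.563 -0.309  0.06 ]
top btn_white_top [295.0, 198.1] 0.42 [ 0.547 -0.081  0.064] [ 0.547 -0.081  0.06 ]
top btn_blue_top [220.7, 193.8] 0.69 [0.563 0.132 0.061] [0.564 0.133 0.06 ]
top btn_blue_top [213.8, 165.0] 0.67 [0.653 0.157 0.025] [0.647 0.152 0.06 ]
top btn_blue_top [351.9, 257.7] 0.42 [ 0.374 -0.24   0.06 ] [ 0.374 -0.24   0.06 ]
```

```bash
python3 -c "
import cv2
cv2.imwrite('pics/s0b.png',cv2.resize(cv2.imread('pics/scene0.png'),(800,600),interpolation=2))
cv2.imwrite('pics/t0b.png',cv2.resize(cv2.imread('pics/top0.png'),(800,600),interpolation=2))"
```

```text
(no output)
```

View pics/s0b.png

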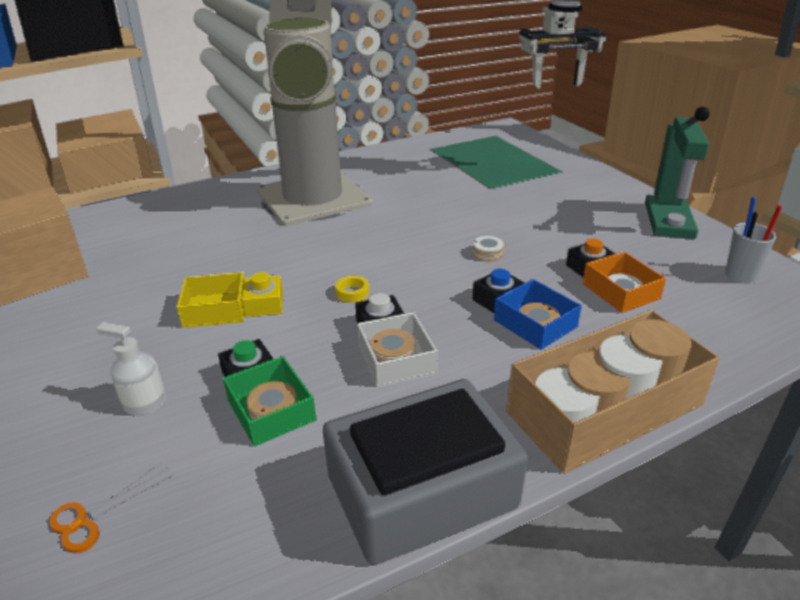

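View pics/t0b.png

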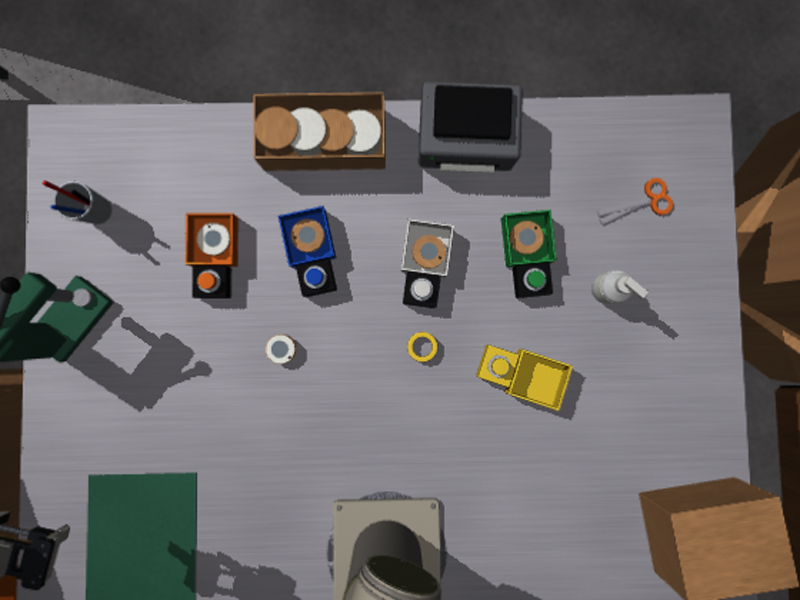

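The scene view (800x600) shows the green cap at (245,351), orange at (594,246), white at (379,302) and blue at (500,278). Possible mix-ups are the yellow look-alike's cap at (262,282), and for each colour the bin itself. Orange scissors are at (75,527), a green press at (680,180) and the tape at (352,289). The top view shows caps at green (535,279), orange (207,280), white (422,289) and blue (315,276), all on black boxes. The yellow unit is at (500,367). Next I'll refine by colour centroid and check one crop.

```bash
python3 - <<'E'
from h import *
s=robot.read_state();W=Rn.from_rotvec(s["orientation"]).as_matrix();print(np.round(W,4).tolist())
G={"green":(.560,-.309),"orange":(.572,.343),"white":(.549,-.080),"blue":(.563,.132)}
for c in("scene","top"):
    im=cv2.imread("pics/"+c+"0.png")[:,:,::-1];d=np.load(c+"0.npy")
    P=np.full(im.shape,np.nan)
    for v in range(90,330):
        for u in range(80,480):
            if d[v,u]>0:P[v,u]=world(c,(u,v),d=float(d[v,u]))
    for k,g in G.items():
        m=(np.hypot(P[...,0]-g[0],P[...,1]-g[1])<.04)&(P[...,2]>.05)&(P[...,2]<.075)
        q=P[m];e=(q.min(0)+q.max(0))/2
        vv,uu=np.nonzero(m)
        print(c,k,m.sum(),np.round(q.mean(0),4),np.round(e,4),np.round(q.max(0)-q.min(0),3),"px-ray",np.round(world(c,(uu.mean(),vv.mean()),z=.06),4),"z90",np.round(np.percentile(q[:,2],[50,90]),4))
    if c=="top":
        m=(abs(P[...,2]-.1)<.05)&(P[...,1]<-.38);print("pump",np.round(P[m].min(0),3),np.round(P[m].max(0),3))
im=cv2.imread("pics/top0.png")[140:225,120:450];cv2.imwrite("pics/crop.png",cv2.resize(im,(800,206),interpolation=2))
E
```

```text
[[-0.9707, 0.2404, -0.0001], [0.2404, 0.9707, -0.0001], [0.0, -0.0001, -1.0]]Traceback (most recent call last):
  File "<stdin>", line 9, in <module>
  File "h.py", line 9, in world
    m=robot.camera_model(cam);r=ray(m,uv)
ValueError: time passes only in moves, steps and waits
```

```bash
sed -i 's/m=robot.camera_model(cam);r/m=cm(cam);r/; s/^def world/import functools\ncm=functools.lru_cache(None)(robot.camera_model)\ndef world/' h.py; cat > m.py <<'E'
from h import *
G={"green":(.560,-.309),"orange":(.572,.343),"white":(.549,-.080),"blue":(.563,.132)}
for c in("scene","top"):
    im=cv2.imread("pics/"+c+"0.png")[:,:,::-1];d=np.load(c+"0.npy")
    P=np.full(im.shape,np.nan)
    for v in range(90,330):
        for u in range(80,480):
            if d[v,u]>0:P[v,u]=world(c,(u,v),d=float(d[v,u]))
    for k,g in G.items():
        m=(np.hypot(P[...,0]-g[0],P[...,1]-g[1])<.04)&(P[...,2]>.05)&(P[...,2]<.075)
        q=P[m];e=(q.min(0)+q.max(0))/2
        vv,uu=np.nonzero(m)
        print(c,k,m.sum(),np.round(q.mean(0),4),np.round(e,4),np.round(q.max(0)-q.min(0),3),"px-ray",np.round(world(c,(uu.mean(),vv.mean()),z=.06),4),"z",np.round(np.percentile(q[:,2],[50,90]),4))
    if c=="top":
        m=(abs(P[...,2]-.1)<.05)&(P[...,1]<-.38);print("pump",np.round(P[m].min(0),3),np.round(P[m].max(0),3))
im=cv2.imread("pics/top0.png")[140:225,120:450];cv2.imwrite("pics/crop.png",cv2.resize(im,(800,206),interpolation=2))
E
python3 m.py
```

```text
scene green 166 [ 0.5597 -0.312   0.0582] [ 0.5559 -0.3121  0.056 ] [0.035 0.032 0.012] px-ray [ 0.5621 -0.3124  0.06  ] z [0.0594 0.0609]
scene orange 98 [0.5667 0.3498 0.0577] [0.565  0.3532 0.0562] [0.035 0.035 0.012] px-ray [0.5698 0.3466 0.06  ] z [0.0585 0.0605]
scene white 141 [ 0.5435 -0.0822  0.0588] [ 0.541  -0.0808  0.0566] [0.033 0.032 0.013] px-ray [ 0.5452 -0.0829  0.06  ] z [0.06   0.0619]
scene blue 114 [0.5719 0.1335 0.0581] [0.5688 0.1356 0.0565] [0.035 0.032 0.013] px-ray [0.5744 0.1316 0.06  ] z [0.0593 0.0609]
top green 113 [ 0.5528 -0.3105  0.0596] [ 0.563  -0.3106  0.0582] [0.051 0.033 0.015] px-ray [ 0.5528 -0.3104  0.06  ] z [0.0598 0.063 ]
top orange 124 [0.5609 0.3515 0.0599] [0.5703 0.352  0.0584] [0.053 0.035 0.016] px-ray [0.5609 0.3515 0.06  ] z [0.06   0.0627]
top white 103 [ 0.5364 -0.0813  0.0605] [ 0.5466 -0.0809  0.0586] [0.05  0.029 0.017] px-ray [ 0.5364 -0.0813  0.06  ] z [0.0606 0.0638]
top blue 109 [0.565  0.1351 0.0595] [0.5647 0.136  0.0589] [0.032 0.032 0.015] px-ray [0.5649 0.1351 0.06  ] z [0.0597 0.0624]
pump [ 0.503 -0.499  0.05 ] [ 0.567 -0.436  0.145]
```

View pics/crop.png

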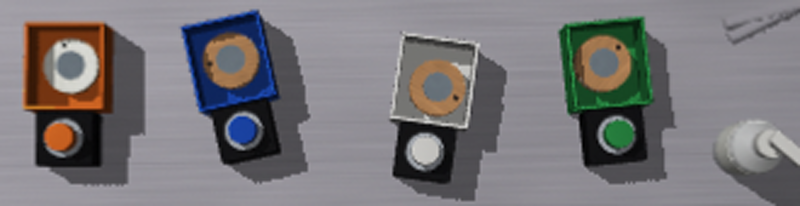

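The crop confirms four black-boxed units with orange, blue, white and green caps, at crop pixels (59,138), (243,131), (425,151) and (618,134). The yellow look-alike is excluded. I'll move high with the gripper shut and tool y aligned with world x.

>>> move_arm:
  deltas: [-0.425, -0.237, 0, 0, 0, 1.328, 0, -0.425, -0.237, 0, 0, 0, 1.328, 0, -0.425, -0.237, 0, 0, 0, 1.328, 0, -0.425, -0.237, 0, 0, 0, 1.328, 0, -0.425, -0.237, 0, 0, 0, 1.328, 0, -0.425, -0.237, 0, 0, 0, 1.328, 0, -0.425, -0.237, 0, 0, 0, 1.328, 0, -0.425, -0.237, 0, 0, 0, 1.328, 0, -0.425, -0.237, 0, 0, 0, 1.328, 0, -0.425, -0.237, 0, 0, 0, 1.328, 0, -0.425, -0.237, 0, 0, 0, 1.328, 0]

```text
t: 1.88
tool_pos: [0.499, 0.2512, 0.2297]
orientation: [-2.219, -2.223, -0.0]
force: [0.3, -0.3, -0.1]
opening: 0.0005
gripper_force: 0.0
```

>>> move_arm:
  deltas: [-0.562, 0.056, 0, 0, 0, 0, 0, -0.562, 0.056, 0, 0, 0, 0, 0, -0.562, 0.056, 0, 0, 0, 0, 0, -0.562, 0.056, 0, 0, 0, 0, 0, -0.562, 0.056, 0, 0, 0, 0, 0, -0.562, 0.056, 0, 0, 0, 0, 0, -0.562, 0.056, 0, 0, 0, 0, 0, -0.562, 0.056, 0, 0, 0, 0, 0, -0.562, 0.056, 0, 0, 0, 0, 0, -0.562, 0.056, 0, 0, 0, 0, 0, -0.562, 0.056, 0, 0, 0, 0, 0, -0.562, 0.056, 0, 0, 0, 0, 0]

```text
t: 3.38
tool_pos: [0.5563, -0.3099, 0.2299]
orientation: [2.219, 2.224, 0.001]
force: [-0.3, 0.0, -0.3]
opening: 0.0
gripper_force: 0.0
```

```bash
cat > w.py <<'E'
from h import *
import sys
n=sys.argv[1];s=robot.read_state();im,d=robot.read_camera("wrist");save("w_"+n,im)
print(s["t"],s["tool_pos"],s["q"],s["force"])
for x in robot.recognise("wrist","btn_%s_top"%n)[:2]: print(x,np.round(world("wrist",x["uv"],z=.06,st=s),4))
P=np.full(im.shape,np.nan)
for v in range(0,420,2):
    for u in range(0,560,2):
        if d[v,u]>0:P[v,u]=world("wrist",(u,v),d=float(d[v,u]),st=s)
m=(P[...,2]>.056)&(P[...,2]<.075)&(np.hypot(P[...,0]-s["tool_pos"][0],P[...,1]-s["tool_pos"][1])<.05)
q=P[m];print(m.sum(),np.round([q.min(0),q.max(0),(q.min(0)+q.max(0))/2,np.median(q,0)],4).tolist())
E
python3 w.py green
```

```text
3.375 [ 0.55628841 -0.30989218  0.22993836] [-5.88933576e-01  2.29000385e-01  1.37723440e+00  3.23113604e-04
  1.53521464e+00 -5.91230962e-01] [-0.25611238  0.02178278 -0.33517693]
{'uv': [275.4, 185.9], 'confidence': 0.81} [ 0.5527 -0.3079  0.06  ]
257 [[0.5386, -0.3274, 0.056], [0.5695, -0.294, 0.0601], [0.5541, -0.3107, 0.0581], [0.5532, -0.3103, 0.0579]]
```

View pics/w_green.png

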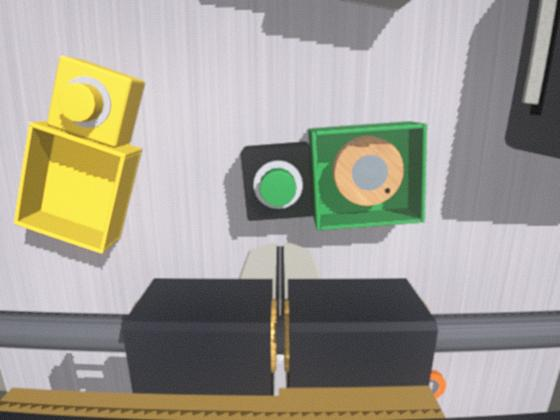

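The wrist view shows the green cap at (277,187) on its black box beside the green bin, clear around it, about 2 mm from the tool. Descending to hover.

>>> move_arm:
  deltas: [0, -0.002, 0.05, 0, 0, 0, 0, 0, -0.002, 0.1, 0, 0, 0, 0, 0, -0.002, 0.13, 0, 0, 0, 0, 0, -0.002, 0.142, 0, 0, 0, 0, 0, -0.002, 0.146, 0, 0, 0, 0, 0, -0.002, 0.146, 0, 0, 0, 0]

```text
t: 4.22
tool_pos: [0.5547, -0.3122, 0.0853]
orientation: [2.22, 2.22, 0.001]
force: [0.6, -0.4, 0.6]
opening: 0.0002
gripper_force: 0.0
```

>>> move_arm:
  deltas: [0, 0, 0.0025, 0, 0, 0, 0, 0, 0, 0.005, 0, 0, 0, 0, 0, 0, 0.0075, 0, 0, 0, 0, 0, 0, 0.01, 0, 0, 0, 0, 0, 0, 0.0125, 0, 0, 0, 0, 0, 0, 0.015, 0, 0, 0, 0, 0, 0, 0.0175, 0, 0, 0, 0, 0, 0, 0.019, 0, 0, 0, 0, 0, 0, 0.021, 0, 0, 0, 0, 0, 0, 0.023, 0, 0, 0, 0, 0, 0, 0.0245, 0, 0, 0, 0, 0, 0, 0.0245, 0, 0, 0, 0]

```text
t: 5.72
tool_pos: [0.5538, -0.3118, 0.0593]
orientation: [2.221, 2.221, -0.0]
force: [-2.1, 1.2, 4.2]
opening: 0.0002
gripper_force: 1.9
```

The tip is at 48 mm and the force is about 4 N, so the cap is near its stop. Lifting, then moving to orange.

>>> move_arm:
  deltas: [0, 0, -0.003, 0, 0, 0, 0, 0, 0, -0.02, 0, 0, 0, 0, 0, 0, -0.08, 0, 0, 0, 0, 0, 0, -0.14, 0, 0, 0, 0, 0, 0, -0.17, 0, 0, 0, 0, 0, 0, -0.17, 0, 0, 0, 0, 0, 0, -0.17, 0, 0, 0, 0]

```text
t: 6.6
tool_pos: [0.5534, -0.3116, 0.2284]
orientation: [-2.221, -2.221, 0.0]
force: [-0.1, 0.3, 0.1]
opening: 0.0004
gripper_force: 0.0
```

```bash
sed -i 's/>.056)&(P/>.042)\&(P/' w.py; python3 w.py green
```

```text
6.6 [ 0.5534488  -0.31156026  0.22842908] [-5.93434135e-01  2.26142378e-01  1.38326522e+00  9.62383740e-06
  1.53305338e+00 -5.93476819e-01] [-0.09702056  0.26463235  0.12493064]
{'uv': [279.9, 184.9], 'confidence': 0.7} [ 0.5537 -0.3082  0.06  ]
376 [[0.5349, -0.3425, 0.042], [0.5938, -0.2756, 0.0494], [0.5643, -0.309, 0.0457], [0.5593, -0.3101, 0.0465]]
```

>>> move_arm:
  deltas: [0.66, 0.008, 0, 0, 0, 0, 0, 0.66, 0.008, 0, 0, 0, 0, 0, 0.66, 0.008, 0, 0, 0, 0, 0, 0.66, 0.008, 0, 0, 0, 0, 0, 0.66, 0.008, 0, 0, 0, 0, 0, 0.66, 0.008, 0, 0, 0, 0, 0, 0.66, 0.008, 0, 0, 0, 0, 0, 0.66, 0.008, 0, 0, 0, 0, 0, 0.66, 0.008, 0, 0, 0, 0, 0, 0.66, 0.008, 0, 0, 0, 0, 0, 0.66, 0.008, 0, 0, 0, 0, 0, 0.66, 0.008, 0, 0, 0, 0, 0]

```text
t: 8.2
tool_pos: [0.5601, 0.3504, 0.2266]
orientation: [-2.216, -2.224, 0.005]
force: [0.2, -0.1, 0.4]
opening: 0.0007
gripper_force: 0.0
```

```bash
sed -i 's/>.042)&(P/>.056)\&(P/' w.py; python3 w.py orange
```

```text
8.2 [0.56014214 0.35042578 0.2265642 ] [4.81217546e-01 2.98894812e-01 1.30125659e+00 4.42008954e-04
 1.54502890e+00 4.77605558e-01] [ 0.16089632 -0.05282561  0.36177444]
270 [[0.5457, 0.3393, 0.0563], [0.5779, 0.3707, 0.0609], [0.5618, 0.355, 0.0586], [0.5618, 0.3547, 0.0585]]
```

View pics/w_green.png

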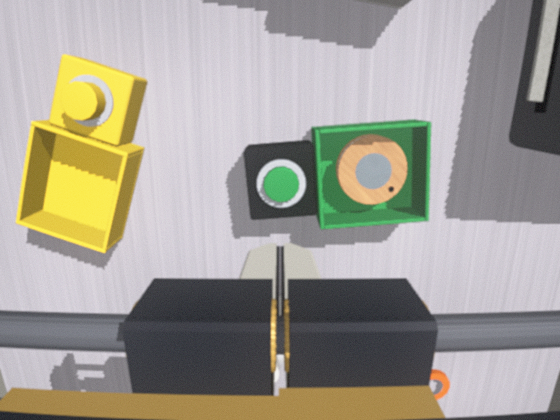

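View pics/w_orange.png

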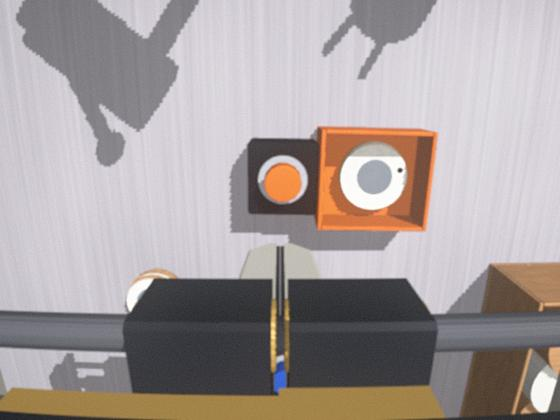

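Green is down: its cap top now reads about 49 mm, at (281,184). The orange cap is at (283,183), clear around it. Descending on it.

>>> move_arm:
  deltas: [0.003, 0.001, 0.05, 0, 0, 0, 0, 0.003, 0.001, 0.1, 0, 0, 0, 0, 0.003, 0.001, 0.13, 0, 0, 0, 0, 0.003, 0.001, 0.142, 0, 0, 0, 0, 0.003, 0.001, 0.1455, 0, 0, 0, 0, 0.003, 0.001, 0.1455, 0, 0, 0, 0]

```text
t: 9.05
tool_pos: [0.5638, 0.3512, 0.0853]
orientation: [2.221, 2.22, 0.003]
force: [1.2, -0.2, -0.5]
opening: 0.0005
gripper_force: 0.0
```

>>> move_arm:
  deltas: [0, 0, 0.0025, 0, 0, 0, 0, 0, 0, 0.005, 0, 0, 0, 0, 0, 0, 0.0075, 0, 0, 0, 0, 0, 0, 0.01, 0, 0, 0, 0, 0, 0, 0.0125, 0, 0, 0, 0, 0, 0, 0.015, 0, 0, 0, 0, 0, 0, 0.0175, 0, 0, 0, 0, 0, 0, 0.019, 0, 0, 0, 0, 0, 0, 0.021, 0, 0, 0, 0, 0, 0, 0.023, 0, 0, 0, 0, 0, 0, 0.0245, 0, 0, 0, 0, 0, 0, 0.0245, 0, 0, 0, 0]

```text
t: 10.55
tool_pos: [0.5628, 0.3512, 0.0593]
orientation: [-2.221, -2.221, -0.0]
force: [-2.3, -1.0, 3.7]
opening: 0.0004
gripper_force: 1.9
```

The contact and depth match the green press. Lifting, checking, then moving to white.

>>> move_arm:
  deltas: [0, 0, -0.003, 0, 0, 0, 0, 0, 0, -0.02, 0, 0, 0, 0, 0, 0, -0.08, 0, 0, 0, 0, 0, 0, -0.14, 0, 0, 0, 0, 0, 0, -0.17, 0, 0, 0, 0, 0, 0, -0.17, 0, 0, 0, 0, 0, 0, -0.17, 0, 0, 0, 0]

```text
t: 11.42
tool_pos: [0.5624, 0.3509, 0.2284]
orientation: [-2.221, -2.221, 0.002]
force: [0.0, -0.6, -0.6]
opening: 0.0004
gripper_force: 0.0
```

```bash
sed 's/>.056)&(P/>.042)\&(P/;s/<.05)/<.025)/' w.py>w2.py; python3 w2.py orange
```

```text
11.425 [0.56242177 0.35091832 0.22835756] [ 4.80558710e-01  3.01681140e-01  1.29466290e+00 -5.77529847e-05
  1.54626994e+00  4.80621878e-01] [ 0.0113602  -0.55956003 -0.57982843]
{'uv': [276.7, 178.7], 'confidence': 0.92} [0.5598 0.3597 0.06  ]
{'uv': [369.1, 175.9], 'confidence': 0.16} [0.6417 0.3623 0.06  ]
298 [[0.5402, 0.3335, 0.042], [0.5834, 0.3755, 0.0499], [0.5618, 0.3545, 0.0459], [0.5627, 0.3557, 0.047]]
```

>>> move_arm:
  deltas: [-0.433, -0.022, 0, 0, 0, 0, 0, -0.433, -0.022, 0, 0, 0, 0, 0, -0.433, -0.022, 0, 0, 0, 0, 0, -0.433, -0.022, 0, 0, 0, 0, 0, -0.433, -0.022, 0, 0, 0, 0, 0, -0.433, -0.022, 0, 0, 0, 0, 0, -0.433, -0.022, 0, 0, 0, 0, 0, -0.433, -0.022, 0, 0, 0, 0, 0, -0.433, -0.022, 0, 0, 0, 0, 0, -0.433, -0.022, 0, 0, 0, 0, 0, -0.433, -0.022, 0, 0, 0, 0, 0]

```text
t: 12.9
tool_pos: [0.5409, -0.0804, 0.229]
orientation: [-2.219, -2.224, 0.0]
force: [0.0, 0.2, -0.2]
opening: 0.0004
gripper_force: 0.0
```

```bash
python3 w.py white
```

```text
12.9 [ 0.54087872 -0.08040111  0.22895279] [-2.41437454e-01 -1.26460590e-02  1.63813686e+00  1.48299584e-04
  1.51643733e+00 -2.43569029e-01] [ 0.00963722  0.17388817 -0.16300396]
{'uv': [277.7, 186.2], 'confidence': 0.95} [ 0.5392 -0.0784  0.06  ]
266 [[0.5215, -0.0953, 0.056], [0.5539, -0.064, 0.0609], [0.5377, -0.0796, 0.0585], [0.5377, -0.0787, 0.0589]]
```

View pics/w_white.png

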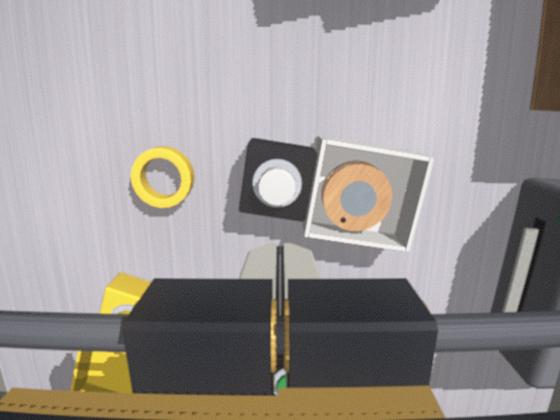

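Orange is down, with its cap top at about 50 mm. The white cap shows at (277,187), clear, with the tape at (161,178) well away. Pressing.

>>> move_arm:
  deltas: [0, -0.002, 0.05, 0, 0, 0, 0, 0, -0.002, 0.1, 0, 0, 0, 0, 0, -0.002, 0.13, 0, 0, 0, 0, 0, -0.002, 0.142, 0, 0, 0, 0, 0, -0.002, 0.1455, 0, 0, 0, 0, 0, -0.002, 0.1455, 0, 0, 0, 0]

```text
t: 13.75
tool_pos: [0.5398, -0.0819, 0.085]
orientation: [2.22, 2.22, 0.002]
force: [-0.6, 0.1, 0.7]
opening: 0.0004
gripper_force: 0.0
```

>>> move_arm:
  deltas: [0, 0, 0.0025, 0, 0, 0, 0, 0, 0, 0.005, 0, 0, 0, 0, 0, 0, 0.0075, 0, 0, 0, 0, 0, 0, 0.01, 0, 0, 0, 0, 0, 0, 0.0125, 0, 0, 0, 0, 0, 0, 0.015, 0, 0, 0, 0, 0, 0, 0.0175, 0, 0, 0, 0, 0, 0, 0.019, 0, 0, 0, 0, 0, 0, 0.021, 0, 0, 0, 0, 0, 0, 0.023, 0, 0, 0, 0, 0, 0, 0.0245, 0, 0, 0, 0, 0, 0, 0.0245, 0, 0, 0, 0]

```text
t: 15.25
tool_pos: [0.5388, -0.0818, 0.0592]
orientation: [-2.221, -2.221, 0.0]
force: [-2.9, 0.3, 4.6]
opening: 0.0005
gripper_force: 1.9
```

>>> move_arm:
  deltas: [0, 0, -0.003, 0, 0, 0, 0, 0, 0, -0.02, 0, 0, 0, 0, 0, 0, -0.08, 0, 0, 0, 0, 0, 0, -0.14, 0, 0, 0, 0, 0, 0, -0.17, 0, 0, 0, 0, 0, 0, -0.17, 0, 0, 0, 0, 0, 0, -0.17, 0, 0, 0, 0, 0, 0, -0.17, 0, 0, 0, 0]

```text
t: 16.25
tool_pos: [0.5378, -0.0816, 0.2272]
orientation: [-2.22, -2.219, 0.003]
force: [0.1, -0.1, 0.3]
opening: 0.0004
gripper_force: 0.0
```

```bash
python3 w2.py white; python3 - <<'E'
from h import *
im,d=robot.read_camera("scene");save("end",im)
for k,g in {"green":(.5545,-.311),"orange":(.562,.353),"white":(.538,-.080),"blue":(.565,.135)}.items():
    q=[];R=np.array(cm("scene")["R"]);t=np.array(cm("scene")["t"])
    for v in range(150,270):
        for u in range(140,450):
            p=world("scene",(u,v),d=float(d[v,u]))
            if np.hypot(p[0]-g[0],p[1]-g[1])<.013:q.append(p[2])
    print(k,len(q),np.round(np.median(q),4))
E
```

```text
16.25 [ 0.5377762  -0.08155219  0.22720406] [-2.44774812e-01 -1.68727741e-02  1.64551000e+00  6.14856213e-06
  1.51616665e+00 -2.44757357e-01] [ 0.12839565 -0.1342964   0.322052  ]
{'uv': [278.7, 184.0], 'confidence': 0.78} [ 0.5365 -0.0771  0.06  ]
291 [[0.5172, -0.1003, 0.042], [0.56, -0.0584, 0.0491], [0.5386, -0.0794, 0.0456], [0.5377, -0.0781, 0.0471]]
green 74 0.0492
orange 28 0.0499
white 57 0.0494
blue 49 0.0603
```

View pics/end.png

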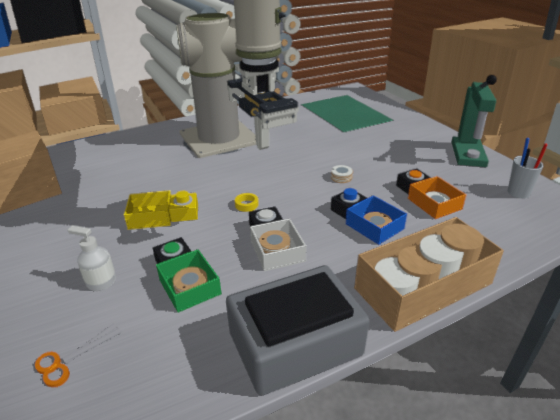

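The final view shows green (172,249), orange (414,175) and white (265,216) down at about 49–50 mm. Blue (349,195) is still up at 60 mm, and nothing has been disturbed.

```bash
python3 -c "
from plant import robot
print(robot.close_job())"
```

```text
the job is handed in; nothing more can be done
None
```

I pressed the green, orange and white buttons down in that order (cap tops at about 49–50 mm). The blue one is still up at about 60 mm, nothing looked disturbed in the last picture, and I handed the job in after about 16 s of the 54 s, with no verdict returned.

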